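# Stand the knocked-over lab bottle back in its rack and screw its cap tight

### The job

A square white bottle has been knocked out of the bottle rack and lies on the bench with its screw cap loose. Stand it upright on the rack's floor in the free place between its neighbours, and screw its cap fully tight, as far as it goes. Leave the other three bottles standing in the rack.

Things in the scene. Friction and masses are not known exactly. Their poses are not given: they have to be found in the camera images.
- bottle: the knocked-over bottle: white square plastic body 42 x 42 mm, 74 mm long, then round shoulder and neck; 109 mm in all with the cap tight; 0.12 to 0.2 kg. Origin: centre of its base. Its x axis runs from base to cap, y and z are square to its flat sides. Lying, its origin is 21 mm above the bench; it is upright when x points up.
- cap (a joint): turn of the bottle's screw cap in rad: 0 fully tight (hard stop), growing as it unscrews; clockwise seen from above the standing bottle tightens. Starts 1.9 to 2.8 loose. Stiff thread (0.05 N m), sinks 1.3 mm a rad; the cap cannot come off. In the rack the walls stop the bottle itself from turning more than about 9 degrees.
- cap_top (a point): centre of the top face of that black knurled cap (diameter 34 mm, height 22 mm; when tight its lower edge is 87 mm and its top 109 mm from the bottle's base). Its x axis is the bottle's axis; it turns with the cap.
- rack: bottle rack fixed to the bench: a bare sheet-metal channel, inside 300 mm along its own x by 48 mm along its own y, inner floor 7 mm above the bench. Long walls 26 mm high with lips flared outward up to 36 mm (65 mm over the lips); end walls 45 mm high. Origin: centre of its underside on the bench; its x axis runs along the channel, away from the robot.
- rack_gap (a point): centre of the free place on the rack's floor (7 mm above the bench), between the neighbours: one bottle stands about 90 mm to its -x side (rack's own x, towards the robot), two to its +x side, the nearer about 80 mm away. Axes as the rack's.
- twin_bottle: neighbour standing in the rack: the same square white bottle, 42 x 42 x 109 mm, cap already tight. Origin: centre of its base, z up.
- dropper_0: neighbour standing in the rack: round amber dropper bottle, 33 mm diameter, 102 mm high with its black rubber bulb. Origin: centre of its base, z up.
- dropper_1: neighbour standing in the rack: a second such dropper bottle, 34 mm diameter, 102 mm high. Origin: centre of its base, z up.
There are look-alikes about, which are no part of the job. What is shaped like the dropper_0 but pink is not meant.

How it is judged (in metres and radians):
At the end, for the whole second after the job is handed in: The bottle stands at rest on the rack's floor (base within 3 mm of it in height, within 4 degrees of upright) in the free place between its neighbours, its cap within 0.15 rad of fully tight; the other three bottles stand upright (within 7 degrees) on the rack's floor (angle between bottle's own x axis and vertical below 0.07 rad and x of bottle in the frame of rack_gap between -0.06 and 0.05 m and y of bottle in the frame of rack_gap between -0.008 and 0.008 m and z of bottle in the frame of rack_gap between -0.003 and 0.003 m and value of joint cap below 0.15 rad and linear speed of bottle below 0.02 m/s and angle between each of twin_bottle, dropper_0, dropper_1's own z axis and vertical below 0.12 rad and z of twin_bottle in the frame of rack between 0.004 and 0.012 m and z of dropper_0 in the frame of rack between 0.004 and 0.012 m and z of dropper_1 in the frame of rack between 0.004 and 0.012 m); the robot touches nothing.
It fails at once if a neighbouring bottle was knocked over (angle between any of twin_bottle, dropper_0, dropper_1's own z axis and vertical above 0.6 rad).
It also fails if it takes over 67 s, if anything falls off the work surface, if the arm or the gripper's body presses on something with over 40 N, if the wrist force passes 120 N, or if a joint passes its speed limit or range.

### The arm

A 6-joint arm with a two-finger parallel gripper is mounted at the origin on a cart in front of the work surface, level with it; the furniture and walls round the work are solid. World frame = base frame: x ahead of the robot, y to its left, z up, the work surface at z = 0. Lengths are in mm, angles in rad, forces in N, time in s.
With the tool pointing down it reaches from about 350 to 875 mm from the base axis. Payload 4.2 kg.
Tool frame: the origin (TCP) lies on the mounting face of the last link; the fingertips stand 173 mm ahead of it and the grasp point (between the pads) lies 155 mm ahead of it; z points along the fingers, y is the line along which they close (so a half turn about z gives the same grasp; the last joint's range is limited). The gripper opens to 85 mm and grips with 20 to 120 N. Pads are 22 mm wide; open, the fingers measure 114 mm over their backs; the gripper's body (76 mm by 85 mm) begins 54 mm behind the grasp point. The pads swing forward as they close: fully open they stand 13 mm farther back than shut.
Start: joints at [1.605, 0.385, 0.008, 0, -1.194, -0.259], TCP at [139.288, 609.261, 404.712] pointing down, gripper open.
Joint ranges: [-3.14, 3.14], [-1.21, 2.06], [-1.07, 1.41], [-3.16, 2.05], [-2.99, -0.16], [-3.1, 3.1]. Speed limits (rad/s): [2.79, 2.79, 3.14, 3.14, 3.14, 3.14].

### API

Orientations are given as a unit quaternion [x, y, z, w].
In Python, from bench import arm gives the robot as it stands. The module is installed in compiled form; this text tells all that it offers.
- The arm moves only by the tool move_arm, never from a script. Its arguments are lists of equal length, an entry for each row: "fingers": the finger opening in mm, from 0 to 85.4; "travel": the shift along the tool's x, y, z in mm, a list of three; "dr": the turn, a rotation vector about the tool's x, y, z in rad, a list of three. A call has 1 to 10 rows; each row is the pose to reach, as a shift and turn from the pose commanded when the call began, along the tool's axes at that moment; what a row does not reach only later rows make up. A row lasts 1/10 s, in which the tool goes at most 50 mm and 8.59 degrees, less where a joint would pass 70% of its speed; a pose out of reach is approached as far as the arm can. A call with a gripper value outside its range is refused whole. The fingers move at their own pace and stop on an object; the grip force is fixed at half the most. Time passes only in rows, so rows that repeat a pose let the fingers close. It gives the time, the measured TCP pose, the force, the opening and the grip force at its end, in the units of the state.
- arm.read_state(): the state, without advancing time (a new reading comes with each control period).
- arm.get_image(name): name is "scene" or "top" or "wrist"; returns the picture (420x560x3 uint8, red, green, blue); there is no depth.
- arm.camera_model(name): a dict with "intrinsics" (3x3 intrinsics, pixels), "pose" (4x4, takes a point from camera to world coordinates). Camera axes: x right, y up, looking along -z (the intrinsics and any distortion apply to the point x, -y, -z); pixel columns grow to the right and rows downward; lengths in mm; the calibration is good to about 2 mm. A picture is of the moment at which its call begins: read the wrist's pose just before it. camera_model takes no time and is no camera call; for the wrist camera it gives the pose at the moment of the call.
- arm.job_done(): hands the job in; it is judged then, once.
The state is a dict: "clock": time; "joints": joint angles; "joint_vel": joint speeds; "joint_efforts": joint torques, N m; "position": TCP position; "ee_rot": TCP orientation; "contact_force": force on the tool from outside, world axes, zero at the start; "wrist_torque": the same for the moment, N m; "gripper_width": finger opening in mm; "grasp_force": force on a finger pad.
Only numpy, scipy, OpenCV 4.12 (cv2) and the standard library are available. Lean on these libraries where they do the work, as an engineer would, in place of code of your own. Each camera call takes 0.05 s, during which the arm holds its last target. There are 200 camera calls.

## Working session

There is one attempt and no reset: what is moved stays moved. The work goes in short steps, Python scripts to look and compute and a tool call to move; the robot and the scene stay as the last step left them, time stands still between calls to the robot, and variables do not carry over. Pictures are saved under pics/ and viewed, at most 10 in all, crops included, and the job is handed in when it is done.

Besides the shell and the picture viewer there is one more tool, called after "Call:" in YAML: its name, and indented under it one key for each argument. move_arm: Moves the arm, as the interface text tells. Its arguments: {"type":"object","properties":{"fingers":{"type":"array","items":{"type":"number"}},"travel":{"type":"array","items":{"type":"array","items":{"type":"number"}}},"dr":{"type":"array","items":{"type":"array","items":{"type":"number"}}}},"required":["fingers","travel","dr"]}

```bash
mkdir -p pics; python3 - <<'E'
from bench import arm
import cv2,numpy as np
print(arm.read_state())
for n in("scene","top"):
    im=arm.get_image(n); cv2.imwrite(f"pics/{n}0.png",im[:,:,::-1]); m=arm.camera_model(n); print(n,m)
E
```

```text
{'clock': 0.0, 'joints': array([ 1.60460597e+00,  3.85567123e-01,  6.61982444e-03, -5.30525129e-04,
       -1.19400787e+00, -2.58592331e-01]), 'joint_vel': array([-0.00028537, -0.00081942, -0.00039039,  0.00104859, -0.00020946,
       -0.00151741]), 'joint_efforts': array([ 9.92961805e-05, -3.92292845e+01,  1.88398612e+01,  4.18625280e+00,
       -4.58580122e-03, -1.64324724e-06]), 'position': array([139.22936189, 609.08024745, 403.6077618 ]), 'ee_rot': array([ 9.93679149e-01, -1.12252052e-01, -8.66684350e-05,  1.10382050e-03]), 'contact_force': array([0.39720025, 0.05816854, 0.07925938]), 'wrist_torque': array([-0.00211595, -0.02656679, -0.03427078]), 'grasp_force': 0.0, 'gripper_width': 85.50146377425595}
scene {'intrinsics': array([[431.97037236,   0.        , 280.78610216],
       [  0.        , 431.97037236, 207.12613675],
       [  0.        ,   0.        ,   1.        ]]), 'pose': array([[-9.94831645e-01, -8.09436376e-02,  6.13035576e-02,
         6.70179959e+02],
       [ 1.00554278e-01, -8.69214354e-01,  4.84102513e-01,
         4.48183106e+02],
       [ 1.41009139e-02,  4.87764834e-01,  8.72861175e-01,
         8.18067253e+02],
       [ 0.00000000e+00,  0.00000000e+00,  0.00000000e+00,
         1.00000000e+00]])}
top {'intrinsics': array([[465.81296738,   0.        , 278.15539397],
       [  0.        , 465.81296738, 211.08047212],
       [  0.        ,   0.        ,   1.        ]]), 'pose': array([[ 5.76523886e-03,  9.97684978e-01, -6.77602208e-02,
         5.52899800e+02],
       [-9.99900953e-01,  4.88149447e-03, -1.32005787e-02,
         8.51206679e+00],
       [-1.28392480e-02,  6.78296138e-02,  9.97614303e-01,
         1.10782926e+03],
       [ 0.00000000e+00,  0.00000000e+00,  0.00000000e+00,
         1.00000000e+00]])}
```

View pics/scene0.png

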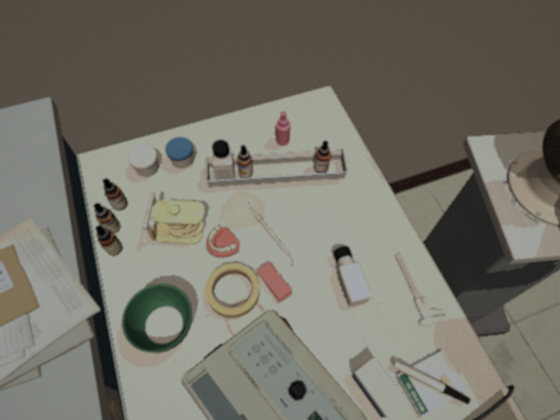

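View pics/top0.png

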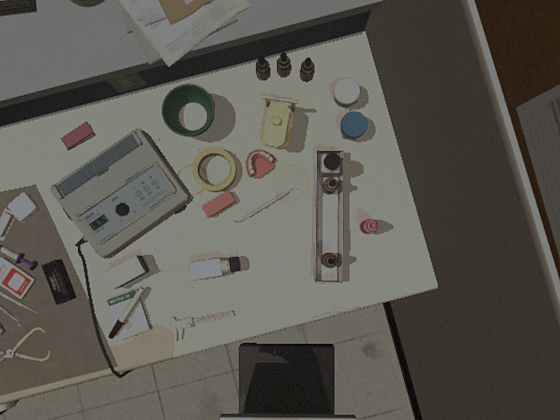

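The top view shows the lying bottle, with its base near (190,268) and cap end near (241,265). The rack is at columns 317-344, rows 150-282, with droppers near (330,260) and (331,184) and the twin near (331,161). In the scene view the bottle is near (350,275) and the gap is around (285,168).

```bash
cat > h.py <<'E'
import numpy as np,cv2
from bench import arm
from scipy.spatial.transform import Rotation as R
def ray(m,p):
    K,T=m["intrinsics"],m["pose"]; d=np.linalg.inv(K)@[p[0],p[1],1.]; d=T[:3,:3]@[d[0],-d[1],-d[2]]
    return T[:3,3],d/np.linalg.norm(d)
def onz(m,p,z):
    c,d=ray(m,p); return c+d*(z-c[2])/d[2]
def tri(*mp):
    A=np.zeros((3,3));b=np.zeros(3);rs=[ray(*x) for x in mp]
    for c,d in rs: P=np.eye(3)-np.outer(d,d);A+=P;b+=P@c
    x=np.linalg.solve(A,b); return x,[round(float(np.linalg.norm(np.cross(x-c,d))),1) for c,d in rs]
def proj(m,X):
    T=m["pose"]; q=T[:3,:3].T@(np.asarray(X,float)-T[:3,3]); q=m["intrinsics"]@[q[0],-q[1],-q[2]]; return q[:2]/q[2]
E
python3 - <<'E'
from h import *
np.set_printoptions(precision=1,suppress=True)
t=arm.camera_model("top");s=arm.camera_model("scene")
for p,z in [((190,268),21),((241,265),21),((317,152),30),((343,152),30),((317,281),30),((343,281),30),((330,260),109),((331,184),109),((331,161),116)]: print(p,onz(t,p,z))
print(tri((t,(241,265)),(s,(343,251))), tri((t,(190,268)),(s,(358,302))))
w=arm.camera_model("wrist");print(w)
st=arm.read_state();Rt=R.from_quat(st["ee_rot"]).as_matrix();print(Rt);print(Rt.T@(w["pose"][:3,3]-st["position"]));print(Rt.T@w["pose"][:3,:3])
b=cv2.imread("pics/top0.png")[130:300,170:360];cv2.imwrite("pics/c.png",cv2.resize(b,None,fx=3.5,fy=3.5,interpolation=2))
E
```

```text
(190, 268) [493.1 227.1  21. ]
(241, 265) [500.8 108.5  21. ]
(317, 152) [764.9 -67.2  30. ]
(343, 152) [ 765.1 -127.9   30. ]
(317, 281) [465.8 -67.3  30. ]
(343, 281) [ 466.2 -126.8   30. ]
(330, 260) [516.8 -89.4 109. ]
(331, 184) [679.8 -91.8 109. ]
(331, 161) [728.6 -91.2 116. ]
(array([498.3, 110.6,   4.4]), [1.8, 1.8]) (array([492.6, 225.8,  29.4]), [1.0, 1.0])
{'intrinsics': array([[311.2,   0. , 278.1],
       [  0. , 311.2, 211.4],
       [  0. ,   0. ,   1. ]]), 'pose': array([[ -0.2,   0.9,   0.3, 206.1],
       [ -1. ,  -0.2,  -0.1, 593.1],
       [  0. ,  -0.3,   1. , 373. ],
       [  0. ,   0. ,   0. ,   1. ]])}
[[ 1.  -0.2 -0. ]
 [-0.2 -1.  -0. ]
 [ 0.   0.  -1. ]]
[68.7  0.7 30.8]
[[ 0.   1.   0.3]
 [ 1.  -0.  -0. ]
 [-0.   0.3 -1. ]]
```

View pics/c.png

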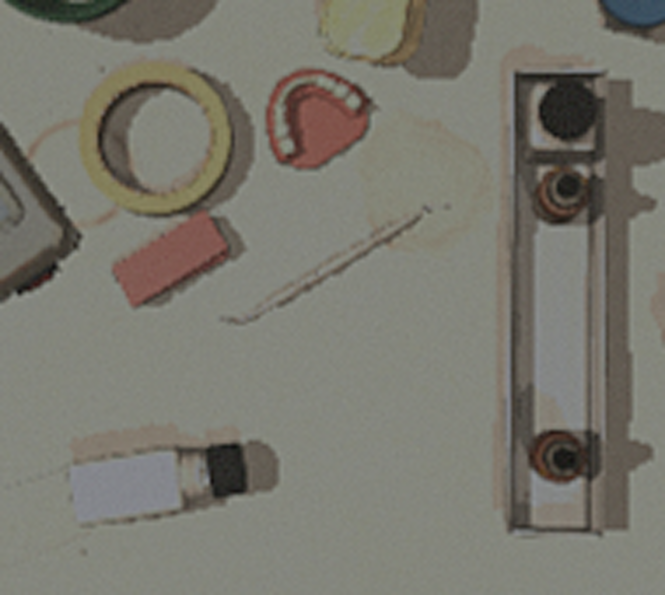

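The crop shows the lying bottle with its body at about (70-186, 449-525) and its cap ending at (245,468). The rack runs from (513,72) to (603,532), and the gap between the droppers is clear.

Call:
move_arm:
  fingers: [85, 85, 85, 85, 85, 85, 85, 85, 85, 85]
  travel:
    - [45, 35, 7]
    - [90, 70, 15]
    - [134, 104, 22]
    - [179, 139, 30]
    - [223, 174, 37]
    - [268, 209, 44]
    - [313, 244, 52]
    - [357, 278, 59]
    - [402, 313, 67]
    - [447, 348, 74]
  dr:
    - [0, 0, 0.13]
    - [0, 0, 0.26]
    - [0, 0, 0.39]
    - [0, 0, 0.52]
    - [0, 0, 0.65]
    - [0, 0, 0.78]
    - [0, 0, 0.91]
    - [0, 0, 1.04]
    - [0, 0, 1.17]
    - [0, 0, 1.28]

```text
clock: 1.1
position: [453.5, 223.3, 339.5]
ee_rot: [0.728, -0.685, -0.0, 0.0]
contact_force: [0.6, 1.2, 1.0]
gripper_width: 84.9
grasp_force: 0.0
```

Call:
move_arm:
  fingers: [85, 85]
  travel:
    - [0, 0, 0]
    - [0, 0, 0]
  dr:
    - [0, 0, 0]
    - [0, 0, 0]

```text
clock: 1.3
position: [453.2, 224.0, 339.3]
ee_rot: [0.729, -0.684, -0.0, 0.001]
contact_force: [-0.1, 0.6, 0.2]
gripper_width: 85.2
grasp_force: 0.0
```

```bash
python3 - <<'E'
from h import *
import pickle
np.set_printoptions(precision=3,suppress=True)
s=arm.read_state();w=arm.camera_model("wrist");im=arm.get_image("wrist")
print(s["clock"],s["joints"],s["position"],R.from_quat(s["ee_rot"]).as_matrix())
cv2.imwrite("pics/w1.png",im[:,:,::-1]);pickle.dump(w,open("w1.pkl","wb"))
E
```

```text
1.3 [ 0.781  0.244 -0.376 -0.    -0.952 -0.717] [453.203 223.985 339.297] [[ 0.063 -0.998 -0.001]
 [-0.998 -0.063 -0.001]
 [ 0.001  0.001 -1.   ]]
```

View pics/w1.png

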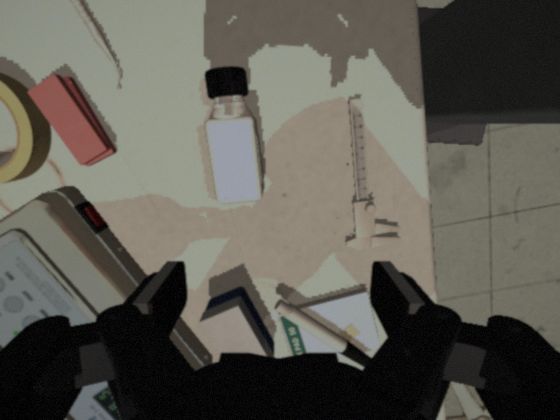

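The wrist view shows the bottle with its cap at (227,80) and its top face at about (207,122), (253,117), (218,203), (258,199).

```bash
python3 - <<'E'
from h import *
import pickle
np.set_printoptions(precision=1,suppress=True)
w=pickle.load(open("w1.pkl","rb"));t=arm.camera_model("top")
im=cv2.imread("pics/w1.png").astype(int)[60:220,190:280]
m=((im[...,0]-im[...,1]>3)&(im[...,0]>120)).astype(np.uint8)
n,l,st,c=cv2.connectedComponentsWithStats(m);k=1+st[1:,4].argmax()
rc=cv2.minAreaRect(np.argwhere(l==k)[:,::-1].astype(np.float32));bw=cv2.boxPoints(rc)+[190,60];print("w",bw,st[k])
for p in bw: print(onz(w,p,42))
im=cv2.imread("pics/top0.png").astype(int)[250:285,180:250]
m=((im[...,0]-im[...,1]>3)&(im[...,0]>120)).astype(np.uint8)
n,l,st,c=cv2.connectedComponentsWithStats(m);k=1+st[1:,4].argmax()
bt=cv2.boxPoints(cv2.minAreaRect(np.argwhere(l==k)[:,::-1].astype(np.float32)))+[180,250];print("t",bt,st[k])
for p in bt: print(onz(t,p,42))
print("tri c",tri((w,bw.mean(0)),(t,bt.mean(0))))
print("cap top wrist",onz(w,(227,67),30), onz(w,(227,97),38))
E
```

```text
w [[208.3 124. ]
 [248.  119.1]
 [257.7 197.6]
 [217.9 202.4]] [  19   61   49   80 3069]
[514.3 158.5  42. ]
[481.8 152.5  42. ]
[470.8 218.1  42. ]
[505.6 224.7  42. ]
t [[189.9 263.8]
 [217.9 259.5]
 [220.1 273.5]
 [192.1 277.8]] [ 10  10  30  18 397]
[503.8 223.3  42. ]
[514.  159.4  42. ]
[482.2 154.   42. ]
[472.  217.8  42. ]
tri c (array([493. , 187.5,  45.1]), [0.6, 0.6])
cap top wrist [501.7 112.5  30. ] [500.  136.3  38. ]
```

```bash
cat >> h.py <<'E'
def plan(p,Rt):
    s=arm.read_state();R0=R.from_quat(s["ee_rot"]);d=R0.inv().apply(np.asarray(p)-s["position"]);r=(R0.inv()*R.from_matrix(Rt)).as_rotvec()
    print("clock %.1f"%s["clock"],"travel",d.round(1),"dr",r.round(3),"n",round(np.linalg.norm(d)/50,1),round(np.linalg.norm(r)/.15,1),"j",s["joints"].round(2))
    return d,r
def frame(x,z):
    x=np.array(x,float);z=np.array(z,float);z/=np.linalg.norm(z);y=np.cross(z,x);y/=np.linalg.norm(y);return np.column_stack([np.cross(y,z),y,z])
E
python3 - <<'E'
from h import *
a=np.array([np.sin(.145),-np.cos(.145),0]);z=-a*.479-np.array([0,0,.878]);P=np.array([494.6,177.5,21])
plan(P-240*z,frame(a,z))
E
```

```text
clock 1.4 travel [164.7 -47.8 107.9] dr [-0.019 -0.499 -0.078] n 4.1 3.4 j [ 0.78  0.24 -0.38 -0.   -0.95 -0.72]
```

Call:
move_arm:
  fingers: [85, 85, 85, 85, 85, 85, 85, 85, 85, 85]
  travel:
    - [25, -7, 16]
    - [49, -14, 32]
    - [74, -21, 49]
    - [99, -29, 65]
    - [124, -36, 81]
    - [148, -43, 97]
    - [164.7, -47.8, 107.9]
    - [164.7, -47.8, 107.9]
    - [164.7, -47.8, 107.9]
    - [164.7, -47.8, 107.9]
  dr:
    - [-0.003, -0.075, -0.012]
    - [-0.006, -0.15, -0.023]
    - [-0.009, -0.225, -0.035]
    - [-0.011, -0.3, -0.047]
    - [-0.014, -0.375, -0.058]
    - [-0.017, -0.45, -0.07]
    - [-0.019, -0.499, -0.078]
    - [-0.019, -0.499, -0.078]
    - [-0.019, -0.499, -0.078]
    - [-0.019, -0.499, -0.078]

```text
clock: 2.35
position: [511.0, 65.5, 232.7]
ee_rot: [0.734, -0.632, -0.186, -0.162]
contact_force: [-0.0, 0.7, -0.3]
gripper_width: 84.9
grasp_force: 0.0
```

```bash
python3 - <<'E'
from h import *
import pickle
a=np.array([np.sin(.145),-np.cos(.145),0]);z=-a*.479-np.array([0,0,.878]);P=np.array([494.6,177.5,21])
plan(P-160*z,frame(a,z))
w=arm.camera_model("wrist");im=arm.get_image("wrist");pickle.dump(w,open("w2.pkl","wb"))
im=im[:,:,::-1].copy()
base=P-48*a;y=np.cross(a,[0,0,1])
for c in [(0,21,42),(0,-21,42),(74,21,42),(74,-21,42),(112,0,21)]:
    cv2.circle(im,tuple(int(v) for v in proj(w,base+c[0]*a+c[1]*y+[0,0,c[2]-21])),3,(0,0,255),1)
cv2.imwrite("pics/w2.png",im)
E
```

```text
clock 2.4 travel [ 1.9  0.  80. ] dr [-0.    -0.001  0.004] n 1.6 0.0 j [ 0.26  0.42 -0.25 -0.63 -0.94  0.27]
```

View pics/w2.png

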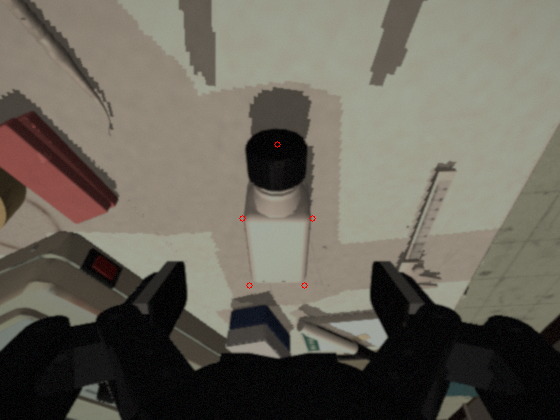

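The projected corners match the bottle, with its top face at (247-308, 218-283) and its cap at (277,145). Next I descend and close.

Call:
move_arm:
  fingers: [85, 85, 85, 85, 85, 30, 30, 30, 30, 30]
  travel:
    - [0, 0, 20]
    - [0, 0, 40]
    - [1, 0, 60]
    - [2, 0, 80]
    - [2, 0, 80]
    - [2, 0, 80]
    - [2, 0, 80]
    - [2, 0, 80]
    - [2, 0, 80]
    - [2, 0, 80]
  dr:
    - [0, 0, 0]
    - [0, 0, 0]
    - [0, 0, 0]
    - [0, 0, 0]
    - [0, 0, 0]
    - [0, 0, 0]
    - [0, 0, 0]
    - [0, 0, 0]
    - [0, 0, 0]
    - [0, 0, 0]

```text
clock: 3.4
position: [506.6, 99.9, 162.2]
ee_rot: [0.733, -0.633, -0.186, -0.163]
contact_force: [-0.4, -0.3, 6.5]
gripper_width: 41.2
grasp_force: 61.3
```

Call:
move_arm:
  fingers: [30, 30, 30, 30]
  travel:
    - [0, 0, 0]
    - [0, 0, 0]
    - [0, 0, 0]
    - [0, 0, 0]
  dr:
    - [0, 0, 0]
    - [0, 0, 0]
    - [0, 0, 0]
    - [0, 0, 0]

```text
clock: 3.8
position: [506.7, 99.9, 162.2]
ee_rot: [0.733, -0.633, -0.186, -0.163]
contact_force: [-0.5, -0.4, 6.0]
gripper_width: 41.5
grasp_force: 61.3
```

```bash
python3 - <<'E'
from h import *
s=arm.read_state();R0=R.from_quat(s["ee_rot"]);p0=s["position"]
d=R0.inv().apply([0,0,80]);print("lift",d.round(1))
z=np.array([0,-.878,-.479]);Rt=frame([0,0,1],z)
p1=np.array([560,100,230.])  # intermediate, then target
pt=np.array([603,-93+140.4,7+70+48+76.7])
r=(R0.inv()*R.from_matrix(Rt)).as_rotvec();dt=R0.inv().apply(pt-p0)
print("r",r.round(3),"d",dt.round(1))
for i,f in enumerate(np.linspace(0,1,9)):
    Q=R0*R.from_rotvec(r*f);p=p0+[0,0,80]+(pt-p0-[0,0,80])*f;g=p+Q.apply([0,0,160]);a=Q.apply([.878,0,.0])+0
    ax=Q.apply(R0.inv().apply([np.sin(.145),-np.cos(.145),0]));print(g.round(),(g-48*ax).round(),(g+64*ax).round())
E
```

```text
lift [-38.3  -0.3 -70.2]
r [-0.049  1.568  0.154] d [ 39.  -87.8 -66. ]
[496. 176. 102.] [489. 223. 102.] [505. 112. 102.]
[511. 141.  84.] [505. 187.  75.] [519.  78.  97.]
[526. 103.  73.] [520. 147.  55.] [533.  45.  97.]
[540.  66.  68.] [536. 105.  41.] [546.  13. 103.]
[554.  28.  68.] [550.  62.  35.] [558. -17. 114.]
[567.  -7.  75.] [565.  19.  35.] [570. -43. 128.]
[580. -40.  87.] [578. -22.  43.] [582. -64. 146.]
[592. -69. 104.] [591. -60.  57.] [593. -81. 167.]
[603. -93. 125.] [603. -93.  77.] [603. -93. 189.]
```

Call:
move_arm:
  fingers: [30, 30, 30, 30, 30]
  travel:
    - [-13, 0, -24]
    - [-26, 0, -48]
    - [-40, 0, -72]
    - [-52.7, 0, -96.5]
    - [-52.7, 0, -96.5]
  dr:
    - [0, 0, 0]
    - [0, 0, 0]
    - [0, 0, 0]
    - [0, 0, 0]
    - [0, 0, 0]

```text
clock: 4.3
position: [506.7, 100.1, 274.6]
ee_rot: [0.734, -0.633, -0.184, -0.165]
contact_force: [0.6, -0.7, -0.9]
gripper_width: 41.3
grasp_force: 60.9
```

Call:
move_arm:
  fingers: [30, 30, 30, 30, 30, 30, 30, 30, 30, 30]
  travel:
    - [6, -6, 1]
    - [12, -12, 2]
    - [18, -19, 3]
    - [24, -25, 4]
    - [30, -31, 5]
    - [36, -37, 6]
    - [41, -44, 6.5]
    - [47, -50, 7]
    - [53, -56, 8]
    - [59, -63, 9]
  dr:
    - [-0.004, 0.112, 0.011]
    - [-0.007, 0.225, 0.022]
    - [-0.01, 0.336, 0.033]
    - [-0.014, 0.448, 0.044]
    - [-0.018, 0.56, 0.055]
    - [-0.021, 0.672, 0.066]
    - [-0.025, 0.784, 0.077]
    - [-0.028, 0.896, 0.088]
    - [-0.032, 1.008, 0.099]
    - [-0.035, 1.12, 0.11]

```text
clock: 5.3
position: [574.8, 61.9, 233.2]
ee_rot: [0.688, -0.656, 0.213, 0.223]
contact_force: [-0.6, -0.3, -1.3]
gripper_width: 41.4
grasp_force: 60.8
```

```bash
python3 - <<'E'
from h import *
z=np.array([0,-.878,-.479]);plan([603,47.4,221.7],frame([0,0,1],z))
s=arm.read_state();print(s["position"],s["gripper_width"],R.from_quat(s["ee_rot"]).as_matrix()[:,2])
E
```

```text
clock 5.3 travel [  6.3 -27.9  17.9] dr [-0.011  0.443  0.047] n 0.7 3.0 j [ 0.44  0.52 -0.54  0.72 -0.95 -0.95]
[574.77358766  61.92479953 233.22176186] 41.41417931464387 [ 3.53689522e-04 -5.87599197e-01 -8.09152062e-01]
```

Call:
move_arm:
  fingers: [30, 30, 30, 30, 30, 30]
  travel:
    - [1.5, -7, 4.5]
    - [3, -14, 9]
    - [5, -21, 13.5]
    - [6.3, -27.9, 17.9]
    - [6.3, -27.9, 17.9]
    - [6.3, -27.9, 17.9]
  dr:
    - [-0.003, 0.111, 0.012]
    - [-0.005, 0.222, 0.024]
    - [-0.008, 0.333, 0.036]
    - [-0.011, 0.443, 0.047]
    - [-0.011, 0.443, 0.047]
    - [-0.011, 0.443, 0.047]

```text
clock: 5.9
position: [603.0, 47.5, 221.9]
ee_rot: [-0.609, 0.609, -0.358, -0.359]
contact_force: [0.4, 0.6, -0.7]
gripper_width: 41.7
grasp_force: 60.9
```

```bash
python3 - <<'E'
from h import *
import pickle
z=np.array([0,-.878,-.479]);plan([603,47.4,221.7],frame([0,0,1],z))
for n in("wrist","scene","top"):
    m=arm.camera_model(n);im=arm.get_image(n)[:,:,::-1].copy();cv2.imwrite(f"pics/{n}3.png",im);pickle.dump(m,open(f"{n}3.pkl","wb"))
E
```

```text
clock 5.9 travel [-0.1  0.   0.1] dr [0.001 0.007 0.   ] n 0.0 0.0 j [ 0.39  0.62 -0.55  1.03 -1.24 -1.19]
```

View pics/wrist3.png

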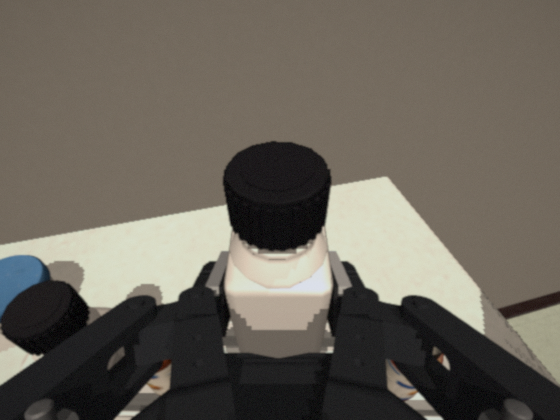

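The held bottle is upright: cap at (277,195), body between the pads at (280,300). The rack is hidden from this view, so I refine it from the fixed views.

```bash
python3 - <<'E'
from h import *
import pickle
t=arm.camera_model("top");s=arm.camera_model("scene")
A=cv2.imread("pics/top0.png")[145:290,308:352];B=cv2.imread("pics/scene0.png")[135:190,200:350]
A=cv2.resize(cv2.rotate(A,cv2.ROTATE_90_CLOCKWISE),None,fx=5,fy=5,interpolation=cv2.INTER_CUBIC)
B=cv2.resize(B,None,fx=5,fy=5,interpolation=cv2.INTER_CUBIC)
W=max(A.shape[1],B.shape[1]);pad=lambda x:cv2.copyMakeBorder(x,0,5,0,W-x.shape[1],cv2.BORDER_CONSTANT)
o=np.vstack([pad(A),pad(B)]);o=np.clip(o*1.6,0,255).astype(np.uint8);print(o.shape);cv2.imwrite("pics/r.png",o)
g=cv2.cvtColor(cv2.imread("pics/top0.png"),cv2.COLOR_BGR2GRAY).astype(float)
print("cols 308..",g[205:240,308:352].mean(0).round())
print("ys z7",[round(onz(t,(c,222),7)[1],1) for c in (315,320,325,330,335,340,345)],"z36",[round(onz(t,(c,222),36)[1],1) for c in (315,320,325,330,335,340,345)])
E
```

```text
(505, 750, 3)
cols 308.. [132. 132. 133. 129. 121. 122. 128. 121.  69.  77.  93. 102.  99.  96.
 112. 137. 134. 133. 133. 133. 133. 133. 133. 133. 132. 132. 133. 134.
 134. 115.  91. 114. 112. 122. 122.  77.  92.  92.  91.  91.  89. 103.
 129. 133.]
ys z7 [np.float64(-64.1), np.float64(-75.9), np.float64(-87.7), np.float64(-99.5), np.float64(-111.3), np.float64(-123.1), np.float64(-134.9)] z36 [np.float64(-62.2), np.float64(-73.7), np.float64(-85.2), np.float64(-96.7), np.float64(-108.2), np.float64(-119.6), np.float64(-131.1)]
```

View pics/r.png

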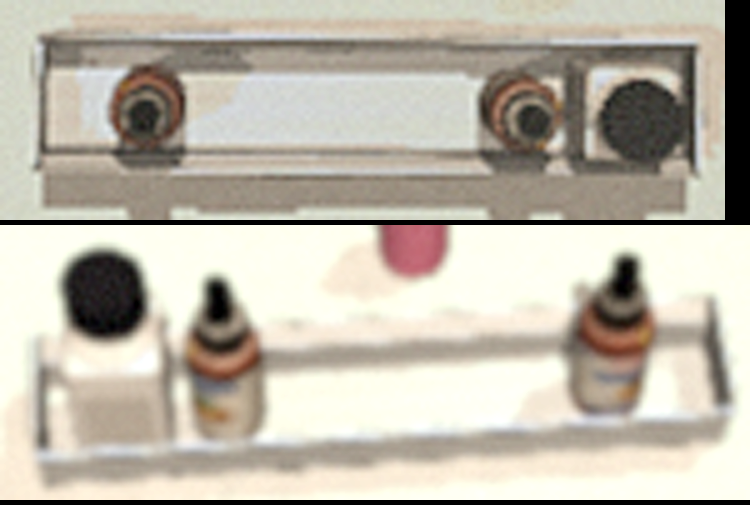

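In the top crop the rack's lips are at columns 316 and 342.6 and the twin's cap is near column 332. The gap floor is clear. I'll now measure the bottle in the hand.

```bash
python3 - <<'E'
from h import *
import pickle
np.set_printoptions(precision=1,suppress=True)
M={n:pickle.load(open(n+"3.pkl","rb")) for n in("wrist","top","scene")};s=arm.camera_model("scene")
print("near lip",onz(s,(208,180.6),36),onz(s,(346,171.6),36))
X=np.array([603,-93,209.])
for n in M: print(n,proj(M[n],X),"base",proj(M[n],X-[0,0,112]), "dn/dy",proj(M[n],X+[0,5,0])-proj(M[n],X))
c=[]
for n in("top","scene"):
    u,v=proj(M[n],X).astype(int);im=cv2.imread(f"pics/{n}3.png")[v-35:v+45,u-40:u+40];c.append(cv2.resize(im,None,fx=5,fy=5,interpolation=cv2.INTER_CUBIC));print(n,"crop origin",u-40,v-35)
cv2.imwrite("pics/c3.png",np.clip(np.hstack(c)*1.5,0,255).astype(np.uint8))
E
```

```text
near lip [764.  -64.8  36. ] [464.8 -60.6  36. ]
wrist [276.8 164.6] base [277.3 325.7] dn/dy [-0.1  9.9]
top [336.9 217. ] base [331.1 219.9] dn/dy [-2.6 -0. ]
scene [282.9 110.3] base [281.9 147.2] dn/dy [0.3 2.1]
top crop origin 296 182
scene crop origin 242 75
```

View pics/c3.png

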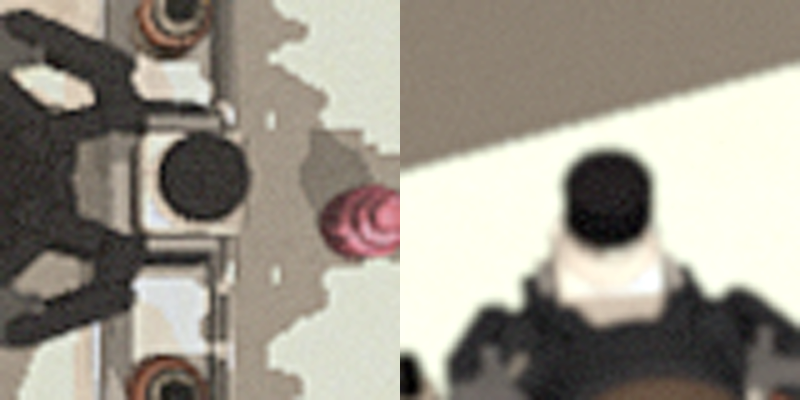

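The cap sits at (336.8,217.4) in the top view, where I expected (336.9,217.0), so the grasp is true. Lowering.

Call:
move_arm:
  fingers: [30, 30, 30, 30, 30, 30]
  travel:
    - [-10, 0, 6]
    - [-20, 0, 12]
    - [-30, 0, 18]
    - [-40, 0, 23]
    - [-47.6, 0, 27.7]
    - [-47.6, 0, 27.7]
  dr:
    - [0, 0.007, 0]
    - [0, 0.007, 0]
    - [0, 0.007, 0]
    - [0, 0.007, 0]
    - [0, 0.007, 0]
    - [0, 0.007, 0]

```text
clock: 6.65
position: [603.2, 46.3, 166.2]
ee_rot: [0.608, -0.607, 0.362, 0.362]
contact_force: [-0.3, -1.1, -0.9]
gripper_width: 41.3
grasp_force: 60.9
```

Call:
move_arm:
  fingers: [30, 30, 30, 30, 30, 30, 30]
  travel:
    - [-4.4, 0, 2.4]
    - [-8.8, 0, 4.8]
    - [-13.2, 0, 7.2]
    - [-17.6, 0, 9.6]
    - [-20, 0, 11]
    - [-20, 0, 11]
    - [-20, 0, 11]
  dr:
    - [0, 0, 0]
    - [0, 0, 0]
    - [0, 0, 0]
    - [0, 0, 0]
    - [0, 0, 0]
    - [0, 0, 0]
    - [0, 0, 0]

```text
clock: 7.35
position: [603.6, 46.4, 145.2]
ee_rot: [-0.607, 0.608, -0.362, -0.361]
contact_force: [0.7, -0.6, -1.5]
gripper_width: 41.1
grasp_force: 60.9
```

Call:
move_arm:
  fingers: [30, 30, 30, 30, 30]
  travel:
    - [-2.6, 0, 1.4]
    - [-5.3, 0, 2.9]
    - [-7.9, 0, 4.3]
    - [-9.6, 0, 5.3]
    - [-9.6, 0, 5.3]
  dr:
    - [0, 0, 0]
    - [0, 0, 0]
    - [0, 0, 0]
    - [0, 0, 0]
    - [0, 0, 0]

```text
clock: 7.85
position: [603.5, 46.3, 133.8]
ee_rot: [-0.607, 0.608, -0.362, -0.361]
contact_force: [0.1, 0.5, -1.3]
gripper_width: 41.2
grasp_force: 60.9
```

Call:
move_arm:
  fingers: [30, 30, 30]
  travel:
    - [-1.3, 0, 0.7]
    - [-1.8, 0, 1]
    - [-1.8, 0, 1]
  dr:
    - [0, 0, 0]
    - [0, 0, 0]
    - [0, 0, 0]

```text
clock: 8.15
position: [603.6, 46.4, 132.9]
ee_rot: [-0.607, 0.608, -0.363, -0.361]
contact_force: [-2.1, 0.4, 3.0]
gripper_width: 41.4
grasp_force: 61.3
```

Call:
move_arm:
  fingers: [30, 30, 44, 50, 56, 58, 58, 58]
  travel:
    - [-0.7, 0, 0.4]
    - [-0.7, 0, 0.4]
    - [-0.7, 0, 0.4]
    - [-0.7, 0, 0.4]
    - [-0.7, 0, 0.4]
    - [-0.7, 0, 0.4]
    - [-0.7, 0, 0.4]
    - [-0.7, 0, 0.4]
  dr:
    - [0, 0, 0]
    - [0, 0, 0]
    - [0, 0, 0]
    - [0, 0, 0]
    - [0, 0, 0]
    - [0, 0, 0]
    - [0, 0, 0]
    - [0, 0, 0]

```text
clock: 8.95
position: [603.5, 46.3, 131.2]
ee_rot: [-0.607, 0.608, -0.362, -0.361]
contact_force: [0.9, 0.4, 0.0]
gripper_width: 57.9
grasp_force: 0.0
```

Call:
move_arm:
  fingers: [58, 58, 58, 58, 58, 58, 58, 58, 58, 58]
  travel:
    - [0, 0, -8]
    - [0, 0, -20]
    - [0, 0, -40]
    - [0, 0, -60]
    - [0, 0, -80]
    - [0, 0, -100]
    - [0, 0, -120]
    - [0, 0, -140]
    - [0, 0, -150]
    - [0, 0, -150]
  dr:
    - [0, 0, 0]
    - [0, 0, 0]
    - [0, 0, 0]
    - [0, 0, 0]
    - [0, 0, 0]
    - [0, 0, 0]
    - [0, 0, 0]
    - [0, 0, 0]
    - [0, 0, 0]
    - [0, 0, 0]

```text
clock: 9.95
position: [603.4, 180.2, 203.8]
ee_rot: [0.608, -0.608, 0.363, 0.36]
contact_force: [1.1, -1.2, 0.3]
gripper_width: 58.1
grasp_force: 0.0
```

```bash
python3 - <<'E'
from h import *
import pickle
np.set_printoptions(precision=1,suppress=True)
c=[]
for n in("top","scene"):
    m=arm.camera_model(n);im=arm.get_image(n)[:,:,::-1];cv2.imwrite(f"pics/{n}4.png",im);X=[603,-94,119]
    u,v=proj(m,X).astype(int);print(n,proj(m,X),u-40,v-35);c.append(cv2.resize(im[v-35:v+45,u-40:u+40],None,fx=5,fy=5,interpolation=cv2.INTER_CUBIC))
w=arm.camera_model("wrist");cv2.imwrite("pics/wrist4.png",arm.get_image("wrist")[:,:,::-1]);pickle.dump(w,open("wrist4.pkl","wb"));print(proj(w,X))
cv2.imwrite("pics/c4.png",np.clip(np.hstack(c)*1.5,0,255).astype(np.uint8))
E
```

```text
top [332.6 219.4] 292 184
scene [282.  140.3] 241 105
[278.1 140.9]
```

View pics/c4.png

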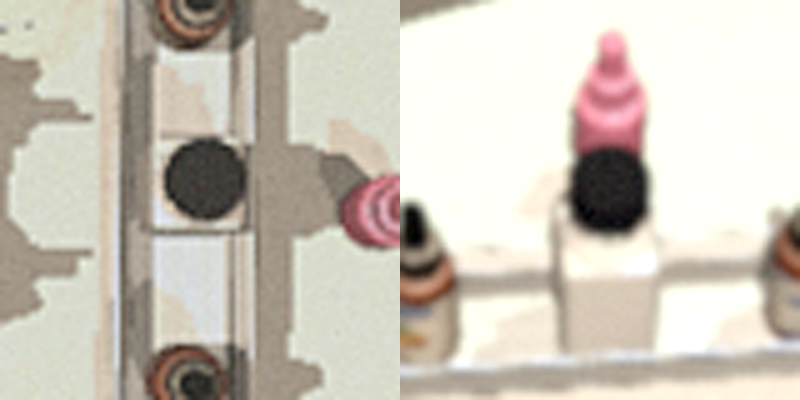

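The bottle stands in the rack gap, its cap at about (332.8,219.6) in the top view where I expected (332.6,219.4). The neighbours are untouched. Next I bring the tool over the cap, pointing down.

```bash
cat > t.py <<'E'
from h import *
T=frame([np.cos(-.23),np.sin(-.23),0],[0,0,-1])
d,r=plan([602.5,-20,350],T)
s=arm.read_state();R0=R.from_quat(s["ee_rot"])
print(R0.inv().apply([0,0,70]).round(1))
for f in np.linspace(0,1,6):
    Q=R0*R.from_rotvec(r*f);p=s["position"]+R0.apply(d)*f;print((p+Q.apply([0,0,173])).round(),Q.as_matrix()[:,2].round(2))
E
python3 t.py
```

```text
clock 10.1 travel [223.9   0.3 103.4] dr [ 0.715 -0.903 -1.202] n 4.9 11.1 j [ 0.61  0.71 -0.41  0.83 -1.36 -1.19]
[ 61.5  -0.  -33.3]
[603.  25. 120.] [-0.   -0.88 -0.48]
[623.   6. 122.] [ 0.12 -0.76 -0.63]
[634.  -5. 126.] [ 0.18 -0.6  -0.78]
[634. -10. 136.] [ 0.18 -0.4  -0.9 ]
[623. -14. 152.] [ 0.12 -0.19 -0.97]
[602. -20. 177.] [-0.  0. -1.]
```

Call:
move_arm:
  fingers: [58, 58, 58, 58, 58, 58, 58, 58, 58, 58]
  travel:
    - [20, 0, 9]
    - [41, 0, 19]
    - [61, 0, 28]
    - [81, 0, 38]
    - [102, 0, 47]
    - [122, 0, 56]
    - [142, 0, 66]
    - [163, 0, 75]
    - [183, 0, 85]
    - [204, 0, 94]
  dr:
    - [0.065, -0.082, -0.109]
    - [0.13, -0.164, -0.218]
    - [0.195, -0.246, -0.328]
    - [0.26, -0.328, -0.437]
    - [0.325, -0.41, -0.546]
    - [0.39, -0.493, -0.656]
    - [0.455, -0.575, -0.765]
    - [0.52, -0.657, -0.874]
    - [0.585, -0.739, -0.983]
    - [0.65, -0.821, -1.093]

```text
clock: 11.1
position: [602.5, 1.5, 332.7]
ee_rot: [0.97, -0.222, 0.07, 0.075]
contact_force: [0.1, -0.8, 0.5]
gripper_width: 58.2
grasp_force: 0.0
```

```bash
sed -i 's/602.5,-20,350/602.5,-94.5,325/' t.py; python3 t.py
```

```text
clock 11.1 travel [39.1 84.5 24.6] dr [ 0.134 -0.158 -0.22 ] n 1.9 2.0 j [ 0.3   0.39 -0.28  0.26 -0.87  0.65]
[ 11.9   8.  -68.5]
[620. -29. 163.] [ 0.1  -0.18 -0.98]
[617. -42. 161.] [ 0.09 -0.14 -0.99]
[614. -55. 158.] [ 0.07 -0.1  -0.99]
[610. -68. 156.] [ 0.05 -0.07 -1.  ]
[607. -81. 154.] [ 0.02 -0.03 -1.  ]
[602. -94. 152.] [-0.  0. -1.]
```

Call:
move_arm:
  fingers: [58, 58, 58, 58, 58, 58]
  travel:
    - [10, 21, 6]
    - [20, 42, 12]
    - [30, 64, 18]
    - [39.1, 84.5, 24.6]
    - [39.1, 84.5, 24.6]
    - [39.1, 84.5, 24.6]
  dr:
    - [0.034, -0.04, -0.055]
    - [0.067, -0.08, -0.11]
    - [0.1, -0.12, -0.165]
    - [0.134, -0.158, -0.22]
    - [0.134, -0.158, -0.22]
    - [0.134, -0.158, -0.22]

```text
clock: 11.7
position: [602.8, -94.2, 325.0]
ee_rot: [0.993, -0.118, 0.001, 0.001]
contact_force: [-0.6, -0.0, -0.2]
gripper_width: 58.1
grasp_force: 0.0
```

```bash
sed -i 's/602.5,-94.5,325/602.5,-94.5,262/' t.py; python3 t.py|head -1; python3 - <<'E'
from h import *
w=arm.camera_model("wrist");im=arm.get_image("wrist")[:,:,::-1].copy()
print(proj(w,[602.5,-94.5,119]))
for z in (119,97):
  P=np.array([proj(w,[602.5+17*np.cos(a),-94.5+17*np.sin(a),z]) for a in np.linspace(0,6.28,60)]).astype(int);cv2.polylines(im,[P],True,(0,0,255),1)
cv2.imwrite("pics/w5.png",im)
E
```

```text
clock 11.7 travel [-0.4  0.2 63. ] dr [ 0.002 -0.003 -0.006] n 1.3 0.0 j [ 0.11  0.42 -0.14  0.   -1.    1.22]
[276.6074016  243.31919636]
```

View pics/w5.png

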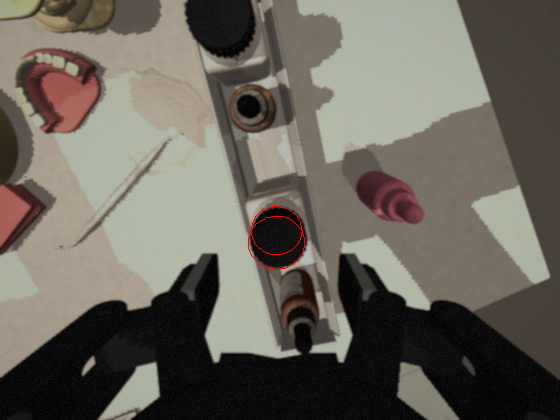

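The cap, at (277,238), matches the projected circles within about 2 mm. Descend and grip.

Call:
move_arm:
  fingers: [58, 58, 58, 58, 20, 20, 20, 20, 20, 20]
  travel:
    - [0.5, 0, 20]
    - [0.5, 0, 40]
    - [0.5, 0, 63]
    - [0.5, 0, 63]
    - [0.5, 0, 63]
    - [0.5, 0, 63]
    - [0.5, 0, 63]
    - [0.5, 0, 63]
    - [0.5, 0, 63]
    - [0.5, 0, 63]
  dr:
    - [0, 0, 0]
    - [0, 0, 0]
    - [0, 0, 0]
    - [0, 0, 0]
    - [0, 0, 0]
    - [0, 0, 0]
    - [0, 0, 0]
    - [0, 0, 0]
    - [0, 0, 0]
    - [0, 0, 0]

```text
clock: 12.75
position: [604.4, -93.2, 263.8]
ee_rot: [0.993, -0.116, 0.003, 0.001]
contact_force: [-0.5, 1.1, 4.4]
gripper_width: 32.4
grasp_force: 59.6
```

```bash
python3 -c "
from h import *
s=arm.read_state()
for k in s: print(k,np.round(s[k],2))"
```

```text
clock 12.75
joints [ 0.11  0.49 -0.21  0.   -0.87  1.22]
joint_vel [-0.  0.  0.  0. -0. -0.]
joint_efforts [-6.600e-01 -3.879e+01  1.425e+01  3.360e+00 -5.000e-02 -1.000e-02]
position [604.41 -93.18 263.77]
ee_rot [ 0.99 -0.12  0.    0.  ]
contact_force [-0.5   1.14  4.38]
wrist_torque [0.47 0.   0.07]
grasp_force 59.62
gripper_width 32.42
```

Call:
move_arm:
  fingers: [20, 20, 20, 20, 20, 20, 20, 20, 20, 20]
  travel:
    - [0, 0, 0.2]
    - [0, 0, 0.3]
    - [0, 0, 0.5]
    - [0, 0, 0.7]
    - [0, 0, 0.8]
    - [0, 0, 1]
    - [0, 0, 1.2]
    - [0, 0, 1.4]
    - [0, 0, 1.5]
    - [0, 0, 1.7]
  dr:
    - [0, 0, 0.13]
    - [0, 0, 0.26]
    - [0, 0, 0.39]
    - [0, 0, 0.52]
    - [0, 0, 0.65]
    - [0, 0, 0.78]
    - [0, 0, 0.91]
    - [0, 0, 1.04]
    - [0, 0, 1.17]
    - [0, 0, 1.3]

```text
clock: 13.75
position: [603.4, -93.8, 262.0]
ee_rot: [0.719, -0.695, 0.002, 0.001]
contact_force: [-3.1, -0.6, 7.0]
gripper_width: 32.4
grasp_force: 60.2
```

```bash
python3 -c "
from h import *
s=arm.read_state()
for k in ('clock','joints','position','contact_force','wrist_torque','gripper_width'): print(k,np.round(s[k],2))"
```

```text
clock 13.75
joints [ 0.11  0.49 -0.21  0.01 -0.87 -0.08]
position [603.43 -93.84 262.04]
contact_force [-3.11 -0.65  7.05]
wrist_torque [-0.25  1.14  0.02]
gripper_width 32.44
```

Call:
move_arm:
  fingers: [20, 20, 20, 20, 20, 20]
  travel:
    - [0, 0, 0.2]
    - [0, 0, 0.3]
    - [0, 0, 0.5]
    - [0, 0, 0.6]
    - [0, 0, 0.8]
    - [0, 0, 0.8]
  dr:
    - [0, 0, 0.12]
    - [0, 0, 0.24]
    - [0, 0, 0.36]
    - [0, 0, 0.48]
    - [0, 0, 0.6]
    - [0, 0, 0.6]

```text
clock: 14.35
position: [603.2, -93.9, 261.3]
ee_rot: [-0.483, 0.876, -0.002, -0.001]
contact_force: [-3.1, -0.2, 7.1]
gripper_width: 32.8
grasp_force: 60.1
```

```bash
python3 -c "
from h import *
s=arm.read_state()
for k in ('clock','joints','position','contact_force','wrist_torque','gripper_width'): print(k,np.round(s[k],2))"
```

```text
clock 14.35
joints [ 0.11  0.49 -0.21  0.01 -0.87 -0.68]
position [603.16 -93.86 261.33]
contact_force [-3.11 -0.24  7.05]
wrist_torque [-0.22  1.26  0.07]
gripper_width 32.82
```

Call:
move_arm:
  fingers: [20, 20, 20, 20]
  travel:
    - [0, 0, 0.1]
    - [0, 0, 0.3]
    - [0, 0, 0.5]
    - [0, 0, 0.5]
  dr:
    - [0, 0, 0.13]
    - [0, 0, 0.26]
    - [0, 0, 0.4]
    - [0, 0, 0.4]

```text
clock: 14.75
position: [603.1, -93.7, 260.8]
ee_rot: [-0.299, 0.954, -0.002, -0.0]
contact_force: [-3.8, 0.6, 8.0]
gripper_width: 32.2
grasp_force: 60.5
```

```bash
python3 -c "
from h import *
s=arm.read_state()
for k in ('clock','joints','position','contact_force','wrist_torque','gripper_width'): print(k,np.round(s[k],2))"
```

```text
clock 14.75
joints [ 0.11  0.49 -0.21  0.   -0.86 -1.08]
position [603.12 -93.67 260.8 ]
contact_force [-3.77  0.62  7.97]
wrist_torque [ 0.11  1.4  -0.04]
gripper_width 32.16
```

Call:
move_arm:
  fingers: [20, 20, 20, 20]
  travel:
    - [0, 0, 0.1]
    - [0, 0, 0.2]
    - [0, 0, 0.3]
    - [0, 0, 0.3]
  dr:
    - [0, 0, 0.1]
    - [0, 0, 0.2]
    - [0, 0, 0.3]
    - [0, 0, 0.3]

```text
clock: 15.15
position: [603.1, -93.6, 260.5]
ee_rot: [-0.153, 0.988, -0.002, -0.0]
contact_force: [-3.8, 0.5, 8.3]
gripper_width: 32.3
grasp_force: 60.6
```

```bash
python3 -c "
from h import *
s=arm.read_state()
for k in ('clock','joints','position','contact_force','wrist_torque','gripper_width'): print(k,np.round(s[k],2))"
```

```text
clock 15.15
joints [ 0.11  0.49 -0.21  0.   -0.86 -1.38]
position [603.14 -93.57 260.5 ]
contact_force [-3.84  0.49  8.28]
wrist_torque [ 0.17  1.43 -0.07]
gripper_width 32.33
```

Call:
move_arm:
  fingers: [20, 20, 20, 20]
  travel:
    - [0, 0, 0.1]
    - [0, 0, 0.2]
    - [0, 0, 0.3]
    - [0, 0, 0.3]
  dr:
    - [0, 0, 0.1]
    - [0, 0, 0.2]
    - [0, 0, 0.3]
    - [0, 0, 0.3]

```text
clock: 15.55
position: [603.1, -93.5, 260.2]
ee_rot: [-0.004, 1.0, -0.002, 0.0]
contact_force: [-4.9, 0.7, 7.8]
gripper_width: 32.1
grasp_force: 60.7
```

```bash
python3 -c "
from h import *
s=arm.read_state()
for k in ('clock','joints','position','contact_force','wrist_torque','gripper_width'): print(k,np.round(s[k],2))"
```

```text
clock 15.55
joints [ 0.11  0.49 -0.21  0.   -0.86 -1.68]
position [603.06 -93.51 260.19]
contact_force [-4.94  0.71  7.84]
wrist_torque [ 0.17  1.52 -0.04]
gripper_width 32.15
```

Call:
move_arm:
  fingers: [20, 20, 20, 20]
  travel:
    - [0, 0, 0]
    - [0, 0, 0]
    - [0, 0, 0]
    - [0, 0, 0]
  dr:
    - [0, 0, 0.1]
    - [0, 0, 0.2]
    - [0, 0, 0.3]
    - [0, 0, 0.3]

```text
clock: 15.95
position: [604.2, -93.1, 260.1]
ee_rot: [0.143, 0.99, -0.002, 0.002]
contact_force: [-1.8, 1.2, 5.6]
gripper_width: 32.4
grasp_force: 59.7
```

```bash
python3 -c "
from h import *
s=arm.read_state()
for k in ('clock','joints','joint_efforts','contact_force','wrist_torque'): print(k,np.round(s[k],2))"
```

```text
clock 15.95
joints [ 0.11  0.49 -0.21  0.01 -0.86 -1.97]
joint_efforts [ -1.5  -38.07  14.48   2.49   0.41  -1.32]
contact_force [-1.84  1.22  5.58]
wrist_torque [0.21 0.43 0.94]
```

Call:
move_arm:
  fingers: [20, 20, 20, 20]
  travel:
    - [0, 0, 0]
    - [0, 0, 0]
    - [0, 0, 0]
    - [0, 0, 0]
  dr:
    - [0, 0, 0.1]
    - [0, 0, 0.2]
    - [0, 0, 0.3]
    - [0, 0, 0.3]

```text
clock: 16.35
position: [604.7, -94.0, 260.1]
ee_rot: [0.29, 0.957, -0.001, 0.004]
contact_force: [0.4, -3.1, 4.9]
gripper_width: 32.6
grasp_force: 60.1
```

```bash
python3 -c "
from h import *
s=arm.read_state()
for k in ('clock','joints','joint_efforts','contact_force','wrist_torque'): print(k,np.round(s[k],2))"
```

```text
clock 16.35
joints [ 0.11  0.5  -0.21  0.01 -0.86 -2.28]
joint_efforts [  2.19 -38.6   13.5    1.87  -0.26  -0.32]
contact_force [ 0.39 -3.12  4.87]
wrist_torque [-1.23 -0.36  0.  ]
```

Call:
move_arm:
  fingers: [20, 20, 20]
  travel:
    - [0, 0, 0]
    - [0, 0, 0]
    - [0, 0, 0]
  dr:
    - [0, 0, 0.06]
    - [0, 0, 0.12]
    - [0, 0, 0.18]

```text
clock: 16.65
position: [604.7, -94.0, 260.2]
ee_rot: [0.374, 0.927, -0.001, 0.004]
contact_force: [-0.0, -0.8, 4.2]
gripper_width: 32.2
grasp_force: 60.1
```

```bash
python3 - <<'E'
from h import *
s=arm.read_state()
for k in ('clock','joints','joint_efforts','position','contact_force','wrist_torque'): print(k,np.round(s[k],2))
c=[]
for n,X in(("top",[603,-94,112]),("scene",[603,-94,60])):
    m=arm.camera_model(n);im=arm.get_image(n)[:,:,::-1];u,v=proj(m,X).astype(int)
    c.append(cv2.resize(im[v-40:v+40,u-40:u+40],None,fx=5,fy=5,interpolation=cv2.INTER_CUBIC))
cv2.imwrite("pics/c6.png",np.clip(np.hstack(c)*1.5,0,255).astype(np.uint8))
E
```

```text
clock 16.65
joints [ 0.11  0.5  -0.21  0.01 -0.86 -2.45]
joint_efforts [ -0.3  -38.25  14.23   2.81  -0.05   0.19]
position [604.74 -94.03 260.25]
contact_force [-0.01 -0.8   4.2 ]
wrist_torque [-0.04 -0.16  0.07]
```

Call:
move_arm:
  fingers: [20]
  travel:
    - [0, 0, 0]
  dr:
    - [0, 0, 0.1]

```text
clock: 16.85
position: [604.3, -93.8, 260.0]
ee_rot: [0.42, 0.907, -0.001, 0.003]
contact_force: [-0.6, -0.4, 5.1]
gripper_width: 32.2
grasp_force: 60.3
```

```bash
python3 -c "
from h import *
s=arm.read_state()
for k in ('clock','joints','joint_efforts','contact_force','wrist_torque'): print(k,np.round(s[k],2))"
```

```text
clock 16.85
joints [ 0.11  0.5  -0.21  0.01 -0.86 -2.55]
joint_efforts [ -0.62 -37.94  14.6    2.8    0.44   0.6 ]
contact_force [-0.64 -0.43  5.11]
wrist_torque [-0.4   0.12  0.32]
```

Call:
move_arm:
  fingers: [20]
  travel:
    - [0, 0, 0]
  dr:
    - [0, 0, 0.1]

```text
clock: 16.95
position: [603.8, -93.6, 259.8]
ee_rot: [0.466, 0.885, -0.001, 0.002]
contact_force: [-3.8, 0.1, 8.0]
gripper_width: 32.1
grasp_force: 60.8
```

```bash
python3 -c "
from h import *
s=arm.read_state()
for k in ('clock','joints','joint_efforts','contact_force','wrist_torque'): print(k,np.round(s[k],2))"
```

```text
clock 16.95
joints [ 0.11  0.49 -0.21  0.   -0.86 -2.66]
joint_efforts [ -0.66 -36.06  14.38   2.78   0.99   0.29]
contact_force [-3.78  0.12  8.02]
wrist_torque [0.23 0.85 0.66]
```

Call:
move_arm:
  fingers: [36, 40, 46, 52, 58, 58]
  travel:
    - [0, 0, 0]
    - [0, 0, 0]
    - [0, 0, 0]
    - [0, 0, 0]
    - [0, 0, 0]
    - [0, 0, 0]
  dr:
    - [0, 0, 0]
    - [0, 0, 0]
    - [0, 0, 0]
    - [0, 0, 0]
    - [0, 0, 0]
    - [0, 0, 0]

```text
clock: 17.55
position: [604.0, -93.3, 259.0]
ee_rot: [0.466, 0.885, -0.0, 0.002]
contact_force: [-0.0, 0.5, -0.1]
gripper_width: 57.8
grasp_force: 0.0
```

Call:
move_arm:
  fingers: [58, 58, 58, 58, 58, 58, 58, 58, 58, 58]
  travel:
    - [0, 0, -10]
    - [0, 0, -30]
    - [0, 0, -50]
    - [0, 0, -65]
    - [0, 0, -65]
    - [0, 0, -65]
    - [0, 0, -65]
    - [0, 0, -65]
    - [0, 0, -65]
    - [0, 0, -65]
  dr:
    - [0, 0, 0]
    - [0, 0, 0]
    - [0, 0, 0]
    - [0, 0, -0.14]
    - [0, 0, -0.28]
    - [0, 0, -0.42]
    - [0, 0, -0.56]
    - [0, 0, -0.7]
    - [0, 0, -0.84]
    - [0, 0, -0.98]

```text
clock: 18.55
position: [603.8, -93.1, 325.1]
ee_rot: [-0.008, 1.0, -0.001, 0.002]
contact_force: [0.4, -0.0, -0.9]
gripper_width: 57.8
grasp_force: 0.0
```

```bash
python3 - <<'E'
from h import *
np.set_printoptions(precision=1,suppress=True)
s=arm.read_state();print(s["clock"],s["joints"].round(2),s["position"])
w=arm.camera_model("wrist");im=arm.get_image("wrist")[:,:,::-1]
np.save("w7.npy",im);sc=arm.camera_model("scene");si=arm.get_image("scene")[:,:,::-1];cv2.imwrite("pics/scene7.png",si)
for X in([603,-94,116],[603,-94,80],[680,-92,109],[517,-90,109]): print(proj(w,X),proj(sc,X))
u,v=proj(w,[603,-94,112]).astype(int);g=cv2.cvtColor(im,cv2.COLOR_BGR2GRAY)
m=(g[v-45:v+45,u-45:u+45]<45).astype(np.uint8);n,l,st,c=cv2.connectedComponentsWithStats(m)
for k in range(1,n):
    if st[k,4]>50:print("dark",c[k]+[u-45,v-45],st[k])
b=im[v-50:v+60,u-60:u+60].astype(int);g2=g[v-60:v+60,u-60:u+60]
for r in range(0,120,6): print("".join(" .:-=+*#%@"[min(9,int(x)//22)] for x in g2[r,::3]))
E
```

```text
18.55 [ 0.1  0.4 -0.1  0.  -1.  -1.7] [603.8 -93.1 325.1]
[278.5 238.4] [282.  141.2]
[278.6 220.4] [281.7 151.8]
[279.5 337.8] [244.4 146.8]
[288.3  89. ] [323.7 141.8]
dark [278.4 235.5] [  19   12   56   78 2778]
++++++++=----=+------=*##*+++=-==#%%%%%%
+++++++++--:-=---::---------=====#%%%%%%
+++++=++=-----==-------=+==--====#%%%%%%
++++++++=----++++++=============+#%%%%%%
++++++++=---=**+===========+*%%++#%%%%%%
++++++++=---+===..       -==*%%++#%%%%%%
++++++++=---=-.            .=##-*#%%%%%%
%%#+++++=--=-               .#+-##%%%%%%
%%#+++++=--=.                --=##%%%%%%
%%#++++++#+-                  -=##%%%%%%
%%%++++++#+:                  :=##%%%%%%
%%%++++++#*+                  -=#%%%%%%%
%%%*+++++***:                :-+##%%%%%%
#%%*+++++#****:            :--=+#%%%%###
+%#*+++++#**=++=-.     .-=++-==*#%%%##**
-++++++++***-==-. .::---++++-==*#%#%##*#
:++++++==*+:-=-   .:::----=+-==#########
:#++++++==::--:   .::----===:--*******#*
.##++++==-::--.   .::----=--:--*#*******
:%%+++++=-::++.   ...  .-==-:--*##***##*
```

The cap is where expected and the bottle is standing. I regrip to confirm the hard stop by torque.

Call:
move_arm:
  fingers: [58, 58, 58, 58, 20, 20, 20, 20, 20, 20]
  travel:
    - [0, 0, 20]
    - [0, 0, 40]
    - [0, 0, 65]
    - [0, 0, 65]
    - [0, 0, 65]
    - [0, 0, 65]
    - [0, 0, 65]
    - [0, 0, 65]
    - [0, 0, 65]
    - [0, 0, 65]
  dr:
    - [0, 0, 0]
    - [0, 0, 0]
    - [0, 0, 0]
    - [0, 0, 0]
    - [0, 0, 0]
    - [0, 0, 0]
    - [0, 0, 0]
    - [0, 0, 0]
    - [0, 0, 0]
    - [0, 0, 0]

```text
clock: 19.65
position: [604.6, -93.2, 260.5]
ee_rot: [-0.005, 1.0, -0.001, 0.003]
contact_force: [-0.3, 1.3, 6.2]
gripper_width: 32.6
grasp_force: 59.9
```

Call:
move_arm:
  fingers: [20, 20, 20]
  travel:
    - [0, 0, 0]
    - [0, 0, 0]
    - [0, 0, 0]
  dr:
    - [0, 0, 0.07]
    - [0, 0, 0.14]
    - [0, 0, 0.2]

```text
clock: 19.95
position: [604.4, -93.0, 260.4]
ee_rot: [0.094, 0.996, -0.002, 0.003]
contact_force: [-2.1, -1.8, 5.0]
gripper_width: 32.1
grasp_force: 60.3
```

```bash
python3 -c "
from h import *
s=arm.read_state()
for k in ('clock','joints','joint_efforts','contact_force','wrist_torque'): print(k,np.round(s[k],2))"
```

```text
clock 19.95
joints [ 0.11  0.49 -0.21  0.01 -0.86 -1.88]
joint_efforts [  1.78 -38.17  14.5    2.14   0.46   0.43]
contact_force [-2.12 -1.81  5.  ]
wrist_torque [-0.91  0.36 -0.05]
```

Call:
move_arm:
  fingers: [20, 20]
  travel:
    - [0, 0, 0]
    - [0, 0, 0]
  dr:
    - [0, 0, 0.07]
    - [0, 0, 0.14]

```text
clock: 20.15
position: [604.3, -93.4, 260.3]
ee_rot: [0.164, 0.986, -0.002, 0.003]
contact_force: [-1.4, 0.0, 5.7]
gripper_width: 32.3
grasp_force: 60.3
```

```bash
python3 -c "
from h import *
s=arm.read_state()
for k in ('clock','joints','joint_efforts','contact_force','wrist_torque'): print(k,np.round(s[k],2))"
```

```text
clock 20.15
joints [ 0.11  0.49 -0.21  0.01 -0.86 -2.02]
joint_efforts [ -1.05 -38.27  14.3    1.91   0.28  -0.85]
contact_force [-1.39  0.02  5.66]
wrist_torque [-0.21  0.29  1.34]
```

1.34 N m against the stop, so the cap is tight. Release and retreat.

Call:
move_arm:
  fingers: [36, 40, 46, 52, 58, 58]
  travel:
    - [0, 0, 0]
    - [0, 0, 0]
    - [0, 0, 0]
    - [0, 0, 0]
    - [0, 0, 0]
    - [0, 0, 0]
  dr:
    - [0, 0, 0]
    - [0, 0, 0]
    - [0, 0, 0]
    - [0, 0, 0]
    - [0, 0, 0]
    - [0, 0, 0]

```text
clock: 20.75
position: [604.0, -93.3, 259.0]
ee_rot: [0.165, 0.986, -0.001, 0.002]
contact_force: [0.5, 0.4, 1.1]
gripper_width: 58.0
grasp_force: 0.0
```

Call:
move_arm:
  fingers: [58, 58, 58, 58, 58, 58, 58, 58, 58, 58]
  travel:
    - [0, 0, -10]
    - [0, 0, -30]
    - [0, 0, -60]
    - [0, 0, -90]
    - [30, 30, -110]
    - [60, 60, -110]
    - [80, 80, -110]
    - [100, 100, -110]
    - [120, 120, -110]
    - [120, 120, -110]
  dr:
    - [0, 0, 0]
    - [0, 0, 0]
    - [0, 0, 0]
    - [0, 0, 0]
    - [0, 0, 0]
    - [0, 0, 0]
    - [0, 0, 0]
    - [0, 0, 0]
    - [0, 0, 0]
    - [0, 0, 0]

```text
clock: 21.75
position: [527.9, 61.5, 369.6]
ee_rot: [0.163, 0.987, -0.0, 0.003]
contact_force: [-0.6, -0.4, -0.2]
gripper_width: 58.0
grasp_force: 0.0
```

```bash
python3 - <<'E'
from h import *
np.set_printoptions(precision=1,suppress=True)
print(arm.read_state()["position"])
for n in("top","scene"):
    m=arm.camera_model(n);g=cv2.cvtColor(arm.get_image(n),cv2.COLOR_RGB2GRAY);g4=cv2.imread(f"pics/{n}4.png",0)
    u,v=proj(m,[603,-94,112]).astype(int)
    for nm,x in(("before",g4),("now",g)):
        k=(x[v-15:v+15,u-15:u+15]<45).astype(np.uint8);N,l,st,c=cv2.connectedComponentsWithStats(k)
        j=1+st[1:,4].argmax() if N>1 else 0;print(n,nm,c[j]+[u-15,v-15],st[j])
    d=np.abs(g.astype(int)-g4);
    for q,h in([515,-92],100),([680,-92],100),([728,-93],110):
        a,b=proj(m,[q[0],q[1],h]).astype(int);print(" neigh diff",n,d[b-8:b+8,a-8:a+8].mean())
E
```

```text
[527.9  61.5 369.6]
top before [332.6 219.3] [  8   8  16  16 182]
top now [331.5 219.3] [  7   8  16  16 191]
 neigh diff top 19.62109375
 neigh diff top 2.859375
 neigh diff top 3.09375
scene before [282.3 142.6] [  9   8  15  16 204]
scene now [282.4 144.4] [  9   9  15  17 206]
 neigh diff scene 76.20703125
 neigh diff scene 6.140625
 neigh diff scene 4.07421875
```

Call:
move_arm:
  fingers: [58, 58, 58, 58, 58, 58, 58]
  travel:
    - [0, 40, 0]
    - [0, 80, 0]
    - [0, 120, 0]
    - [0, 160, 0]
    - [0, 200, 0]
    - [0, 200, 0]
    - [0, 200, 0]
  dr:
    - [0, 0, 0]
    - [0, 0, 0]
    - [0, 0, 0]
    - [0, 0, 0]
    - [0, 0, 0]
    - [0, 0, 0]
    - [0, 0, 0]

```text
clock: 22.55
position: [594.6, 248.5, 367.5]
ee_rot: [0.165, 0.986, -0.001, 0.002]
contact_force: [0.3, -0.4, -0.8]
gripper_width: 57.9
grasp_force: 0.0
```

```bash
python3 - <<'E'
from h import *
print(arm.read_state()["position"],arm.read_state()["clock"])
for n in("top","scene"):
    m=arm.camera_model(n);g=cv2.cvtColor(arm.get_image(n),cv2.COLOR_RGB2GRAY);g0=cv2.imread(f"pics/{n}0.png",0)
    d=np.abs(g.astype(int)-g0)
    for q,h in([515,-92],100),([680,-92],100),([728,-93],110):
        a,b=proj(m,[q[0],q[1],h]).astype(int);print(n,d[b-8:b+8,a-8:a+8].mean(),cv2.phaseCorrelate(np.float64(g0[b-10:b+10,a-10:a+10]),np.float64(g[b-10:b+10,a-10:a+10])))
E
```

```text
[594.63729419 248.48555702 367.50806971] 22.55
top 4.69921875 ((0.03726759218306164, -0.008527886079285452), 0.9842690046474822)
top 4.6796875 ((0.03843858842681236, -0.007974418421650142), 0.9399176081446466)
top 5.1875 ((-0.009036003856541797, -0.013062730917194898), 1.067768615574165)
scene 63.33203125 ((-2.7948970240164854, 6.1351051983991365), 0.27804265759006924)
scene 12.73046875 ((0.17996263943129165, 0.11039144462476891), 0.8508217254464308)
scene 7.04296875 ((0.0336223472493149, -0.06969364569840941), 1.0953490103067351)
```

The top view shows all three neighbours unmoved; in the scene view the arm hides one dropper.

```bash
python3 -c "
from bench import arm
print(arm.job_done())"
```

```text
the job is handed in; nothing more can be done
None
```

The bottle stands upright in the free place in the rack, its cap was turned until it hit the hard stop (about 1.3 N m), the top view shows the other three bottles unmoved, and I handed the job in at about 23 s; no verdict came back.

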